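# Run the last walnuts from the dispenser into the pie dish

### The job

Slide the glass pie dish along the counter until its middle is under the mouth of the walnut dispenser's chute, then press the dispenser's red paddle right down so that the gate at the other end of its rocker lifts, and keep it down until all six walnuts have rolled into the dish. Then let the paddle come back up so that the gate shuts, leaving the dish standing under the chute. Only push and press with the fingers: do not lift or tip the dish, do not touch the walnuts, and leave the pink cup, the kettle and the organiser alone.

Things in the scene. Friction and masses are not known exactly. Their poses are not given: they have to be found in the camera images.
- dispenser: Countertop walnut dispenser, fixed: clear hopper with smoked lid on a black pedestal. Origin on the counter; front = its own -x, y across. Along its x: hopper 33 to 205 mm (92 wide, knob top 232 high); pedestal and foot plate (100 wide) from 70 to 208 mm. The chute (86 wide over its smoked cheeks) overhangs from 70 to -65 mm, 55 to 147 mm above the counter; its lip is at -20 mm.
- under_chute (a point): Point on the counter below the chute mouth, at x = -55 mm, y = 0 of the dispenser: the walnuts land within about 40 mm of it. Its axes are the dispenser's. The dish passes below the chute until its rim meets the pedestal (dish middle then about 15 mm past this point).
- rocker (a joint): Rocker of the dispenser, rad: 0 = paddle up and gate shut, 0.70 = paddle right down on its stop, gate fully lifted. Walnuts pass from about 0.6. A spring brings it back to 0 when let go; the paddle needs about 2 N to start and 4 N at the bottom.
- paddle (a point): Centre of the top face of the rocker's red paddle (36 mm along the dispenser's x, 48 mm across, 6 mm thick), at x = -100 mm of the dispenser, 141 mm above the counter at rest; pressing it down moves it about 42 mm lower and 6 mm towards the hopper. Nothing stands above it. It reaches out to x = -119 mm.
- dish: Round glass pie dish, loose, about 0.6 kg: 220 mm across the rim, 45 mm high, 164 mm across the foot, sloping walls 5 mm thick, floor 6 mm. Origin at the centre of its underside, z up.
- nut0: One of six walnuts, a 30 mm ball of 12 g, origin at its centre. They lie in the chute behind the shut gate at first.
- nut1: One of six walnuts, a 30 mm ball of 12 g, origin at its centre. They lie in the chute behind the shut gate at first.
- nut2: One of six walnuts, a 30 mm ball of 12 g, origin at its centre. They lie in the chute behind the shut gate at first.
- nut3: One of six walnuts, a 30 mm ball of 12 g, origin at its centre. They lie in the chute behind the shut gate at first.
- nut4: One of six walnuts, a 30 mm ball of 12 g, origin at its centre. They lie in the chute behind the shut gate at first.
- nut5: One of six walnuts, a 30 mm ball of 12 g, origin at its centre. They lie in the chute behind the shut gate at first.
- cup: Pink ceramic mug, loose bystander: 84 mm across, 88 mm high, handle on its own +y side. Origin at the centre of its underside.
- kettle: Stainless kettle with black arched handle, loose bystander: 176 mm across, 213 mm high, spout on its own +x side. Origin at the centre of its underside.
- organiser: Flat clear plastic organiser with clip-on lid, holding piping nozzles, loose bystander: 180 by 270 by 45 mm (x, y, z). Origin at the centre of its underside.
Not all that is in view belongs to the job. What is shaped like the dish but blue is not meant.

How it is judged (in metres and radians):
On the way, in this order (a step that is already met when the one before it is completed fails the run):
1. the dish has been slid under the chute, with the gate still shut (horizontal distance between dish and under_chute below 0.045 m and value of joint rocker below 0.1 rad), for 0.2 s.
2. the paddle is pressed down and the gate is up, over the dish (value of joint rocker above 0.45 rad and horizontal distance between dish and under_chute below 0.055 m), for 0.2 s.
At the end, for the whole second after the job is handed in: All six walnuts lie in the dish (within 105 mm of its middle and less than 70 mm above the counter), the rocker is back within 0.05 rad of shut, and the dish stands level and still on the counter with its middle within 60 mm of the point under the chute (horizontal distance between each of nut0, nut1, nut2, nut3, nut4, nut5 and dish below 0.105 m and height (world z) of each of nut0, nut1, nut2, nut3, nut4, nut5 below 0.07 m and value of joint rocker below 0.05 rad and horizontal distance between dish and under_chute below 0.06 m and angle between dish's own z axis and vertical below 0.08 rad and height (world z) of dish below 0.006 m and linear speed of dish below 0.02 m/s); the robot touches nothing.
It fails at once if the dish is lifted off the counter (12 mm) or tipped (height (world z) of dish above 0.012 m or angle between dish's own z axis and vertical above 0.2 rad).
It fails at once if the fingers touch the walnuts (contact force between the fingers and nut0 above 0.5 N or contact force between the fingers and nut1 above 0.5 N or contact force between the fingers and nut2 above 0.5 N or contact force between the fingers and nut3 above 0.5 N or contact force between the fingers and nut4 above 0.5 N or contact force between the fingers and nut5 above 0.5 N).
It fails at once if the cup, the kettle or the organiser is moved by more than 15 mm (distance of any of cup, kettle, organiser from where it was at the start of the episode above 0.015 m).
It also fails if it takes over 51 s, if anything falls off the work surface, if the arm or the gripper's body presses on something with over 40 N, if the wrist force passes 120 N, or if a joint passes its speed limit or range.

### The arm

A 6-joint arm with a two-finger parallel gripper is mounted at the origin on the work surface. World frame = base frame: x ahead of the robot, y to its left, z up, the work surface at z = 0. Lengths are in m, angles in degrees, forces in N, time in s.
With the tool pointing down it reaches from about 0.35 to 1 m from the base axis. Payload 7.1 kg.
Tool frame: the origin (TCP) lies midway between the tips of the shut fingers; the grasp point (between the pads) lies env.grip_point_offset behind it (env.grip_point_offset is the distance from the TCP to the grasp point, in m); z points along the fingers, y is the direction in which the jaws open and shut (so a half turn about z gives the same grasp; the last joint's range is limited). The gripper opens to 85 mm and grips with 20 to 120 N. Pads are 22 mm wide; open, the fingers measure 114 mm over their backs; the gripper's body (76 mm by 85 mm) begins 54 mm behind the grasp point. The pads swing forward as they close: fully open they stand 13 mm farther back than shut.
Start: joints at [74.427, 24.242, 93.386, -0, 62.372, -1.089], TCP at [0.156, 0.605, 0.197] pointing down, gripper open.
Joint ranges: [-172.04, 172.04], [-51.8, 120.97], [4.93, 147.93], [-75.15, 255.16], [6.16, 154.13], [-145.62, 145.62]. Speed limits (degrees/s): [136.94, 136.94, 172.46, 180, 180, 180].

### API

Orientations are given as [roll, pitch, yaw] about the fixed x, y, z axes, in that order (R = Rz(yaw) Ry(pitch) Rx(roll)).
In Python, from rig import env gives the robot as it stands.
- The arm moves only by the shell command python3 -m inch 'ROWS' [OPENING] [FORCE]. ROWS is JSON, a list of rows, each a list of 2 entries, a list of its own where there are three numbers: the shift along the tool's x, y, z in mm, then the turn, a rotation vector about the tool's x, y, z in degrees. A call has 1 to 8 rows; each row shifts and turns the commanded pose from where the row before left it, along the tool's axes as they then stand; what a row does not reach is not made up. A row lasts 1/8 s, in which the tool goes at most 62.5 mm and 10.7 degrees, less where a joint would pass 70% of its speed; a pose out of reach is approached as far as the arm can. A call is refused whole if a number of a shift passes 62.5 or a number of a turn 10.7, either way. A call with a gripper value outside its range is refused whole. OPENING is the finger opening in mm, from 0 to 85.4, set as the call begins (- or left out, the last holds). The fingers move at their own pace and stop on an object; FORCE is the grip in N (left out, the last holds). Time passes only in rows, so rows that do not move let the fingers close. It gives the time, the measured TCP pose, the force and the opening at its end, in the units of the state.
- env.get_obs(): the state, without advancing time (a new reading comes with each control period).
- env.capture(name): name is "scene" or "top" or "wrist"; returns the picture (480x640x3 uint8, red, green, blue); there is no depth.
- env.camera_params(name): a dict with "fx", "fy", "cx", "cy" (pixels), "cam_to_world" (4x4, takes a point from camera to world coordinates). Camera axes: x right, y up, looking along -z (the intrinsics and any distortion apply to the point x, -y, -z); pixel columns grow to the right and rows downward; lengths in m; the calibration is good to about 2 mm. A picture is of the moment at which its call begins: read the wrist's pose just before it. camera_params takes no time and is no camera call; for the wrist camera it gives the pose at the moment of the call.
- env.hand_in(): hands the job in, once; it reports no verdict.
The state is a dict: "t": time; "qpos": joint angles; "dq": joint speeds; "effort": joint torques, N m; "ee_pos": TCP position; "ee_rot": TCP orientation; "ft_force": force on the tool from outside, world axes, zero at the start; "wrist_torque": the same for the moment, N m; "grip_width": finger opening in m.
Only numpy, scipy, OpenCV 4.12 (cv2) and the standard library are available. Lean on these libraries where they do the work, as an engineer would, in place of code of your own. Each camera call takes 0.05 s, during which the arm holds its last target.

## Working session

There is one attempt and no reset: what is moved stays moved. The work goes in short steps, Python scripts to look and compute and a shell command to move; the robot and the scene stay as the last step left them, time stands still between calls to the robot, and variables do not carry over. Pictures are saved under pics/ and viewed, and the job is handed in when it is done.

```bash
mkdir -p pics; ls; python3 - <<'E'
from rig import env
import cv2,numpy as np
np.set_printoptions(precision=4,suppress=True)
print(env.get_obs(), env.grip_point_offset)
for n in ["scene","top"]:
    im=env.capture(n); cv2.imwrite(f"pics/{n}0.png",im[:,:,::-1]); print(n,env.camera_params(n))
E
```

```text
pics
{'t': 0.0, 'qpos': array([74.4269, 24.2869, 93.4337, -0.0005, 62.3725, -1.089 ]), 'dq': array([ 0.0013,  0.0653, -0.0219, -0.1058,  0.0014,  0.0857]), 'effort': array([ -0.0028, -55.7407, -28.1725,  -0.0002,   0.0076,  -0.    ]), 'ee_pos': array([0.1561, 0.6045, 0.1965]), 'ee_rot': array([-179.9069,   -0.0014,  165.5161]), 'ft_force': array([-0.4225, -0.329 ,  0.7826]), 'wrist_torque': array([-0.0247,  0.0305,  0.0515]), 'grip_width': 0.08537474711759445} 0.0187
scene {'fx': 479.74738099826254, 'fy': 479.74738099826254, 'cx': 320.2983717804941, 'cy': 240.83098581577218, 'cam_to_world': array([[-0.8833, -0.3979,  0.248 ,  0.8422],
       [ 0.4689, -0.7497,  0.4669,  0.6583],
       [ 0.0002,  0.5287,  0.8488,  1.3212],
       [ 0.    ,  0.    ,  0.    ,  1.    ]])}
top {'fx': 541.8023101904912, 'fy': 541.8023101904912, 'cx': 332.01013521494707, 'cy': 241.83700225772017, 'cam_to_world': array([[ 0.0378,  0.9763, -0.213 ,  0.2411],
       [-0.9993,  0.0383, -0.0022,  0.0053],
       [ 0.006 ,  0.213 ,  0.977 ,  1.3709],
       [ 0.    ,  0.    ,  0.    ,  1.    ]])}
```

View pics/scene0.png

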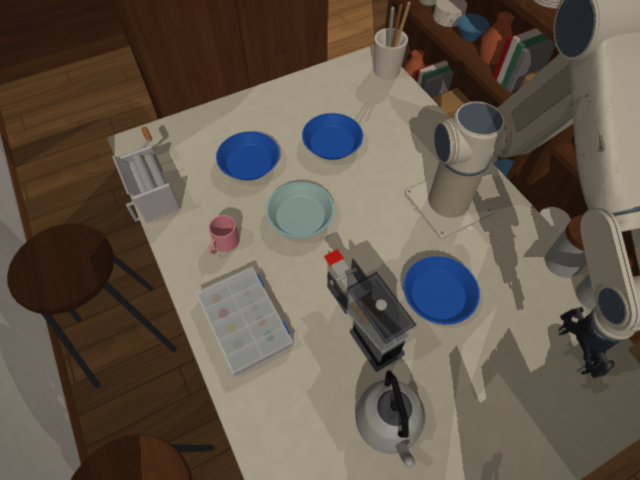

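View pics/top0.png

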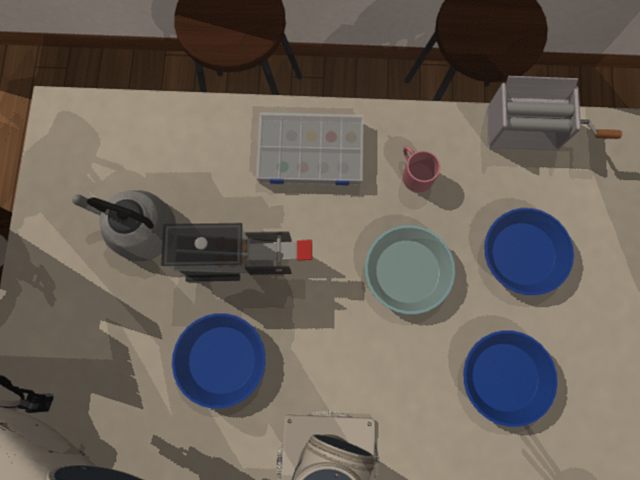

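The top view shows the pale green dish at about (410,270), the dispenser with its red paddle at (305,250) and hopper knob at (201,243), the cup at (421,170), the organiser at (311,148) and the kettle at (135,225). Next I'll measure these.

```bash
cat > h.py <<'E'
import numpy as np,cv2
from rig import env
np.set_printoptions(precision=4,suppress=True)
def ray(n,u,v,z,P=None):
    P=P or env.camera_params(n); T=P["cam_to_world"]
    d=T[:3,:3]@np.array([(u-P["cx"])/P["fx"],-(v-P["cy"])/P["fy"],-1.]); o=T[:3,3]
    return o+d*(z-o[2])/d[2]
def proj(n,p,P=None):
    P=P or env.camera_params(n); T=P["cam_to_world"]
    c=T[:3,:3].T@(np.asarray(p,float)-T[:3,3])
    return np.array([P["cx"]+P["fx"]*c[0]/-c[2],P["cy"]-P["fy"]*c[1]/-c[2]])
E
python3 - <<'E'
from h import *
for n in ["top","scene"]:
    im=cv2.imread(f"pics/{n}0.png"); hsv=cv2.cvtColor(im,cv2.COLOR_BGR2HSV)
    red=((hsv[...,0]<6)|(hsv[...,0]>174))&(hsv[...,1]>180)&(hsv[...,2]>100)
    red=red.astype(np.uint8)
    nn,l,s,c=cv2.connectedComponentsWithStats(red)
    for i in range(1,nn):
        if s[i,4]>60: print(n,"red",s[i],c[i],ray(n,*c[i],.141)); 
    if 1:
        g=((hsv[...,0]>70)&(hsv[...,0]<100)&(hsv[...,1]>35)&(hsv[...,2]>90)).astype(np.uint8)
        g=cv2.morphologyEx(g,cv2.MORPH_OPEN,np.ones((3,3)))
        nn,l,s,c=cv2.connectedComponentsWithStats(g)
        for i in range(1,nn):
            if s[i,4]>1000:
                print(n,"green",s[i],c[i])
                cs,_=cv2.findContours((l==i).astype(np.uint8),0,2); k=max(cs,key=len)[:,0]
                w=np.array([ray(n,*p,.045)[:2] for p in k])
                A=np.c_[2*w,np.ones(len(w))]; r=np.linalg.lstsq(A,(w**2).sum(1),rcond=None)[0]
                print("circle",r[:2],np.sqrt(r[2]+r[:2]@r[:2]))
P=("top")
for nm,u,v,z in [("knob",201,243,.232),("cup",421,170,.088),("org1",262,113,.045),("org2",362,184,.045),("orgR",364,115,.045),("orgL",260,182,.045),("kettle",135,225,.1),("baseplate",330,450,0),("blue",219,361,.045)]: print(nm,ray("top",u,v,z))
for n in ["top","scene"]:
    im=cv2.imread(f"pics/{n}0.png"); 
    c=im[180:310,140:360] if n=="top" else im[230:380,290:440]
    cv2.imwrite(f"pics/{n}z.png",cv2.resize(c,None,fx=3.6,fy=3.6,interpolation=2))
E
```

```text
top red [298 241  14  19 247] [304.0202 249.996 ] [0.4875 0.0721 0.141 ]
scene red [325 250  18  15 159] [333.3459 256.8491] [0.4898 0.0737 0.141 ]
knob [0.4759 0.2889 0.232 ]
cup [ 0.7131 -0.207   0.088 ]
org1 [0.8708 0.2062 0.045 ]
org2 [ 0.685  -0.0628  0.045 ]
orgR [ 0.8761 -0.0631  0.045 ]
orgL [0.68   0.1988 0.045 ]
kettle [0.5412 0.4846 0.1   ]
baseplate [ 0.0311 -0.006   0.    ]
blue [0.2287 0.2669 0.045 ]
```

View pics/topz.png

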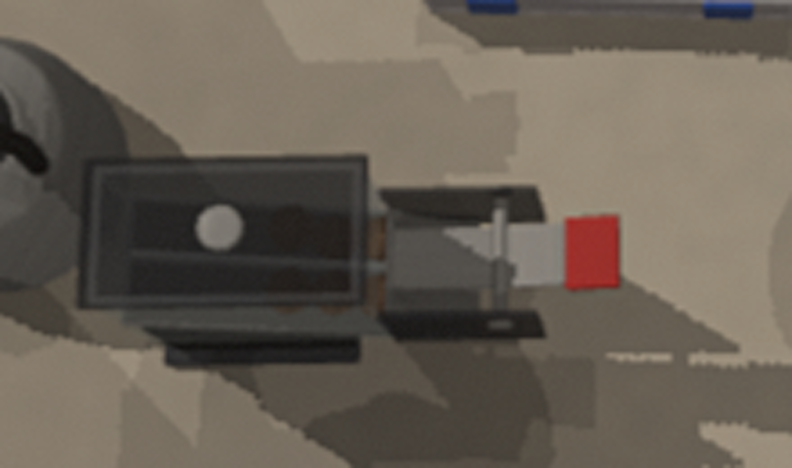

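View pics/scenez.png

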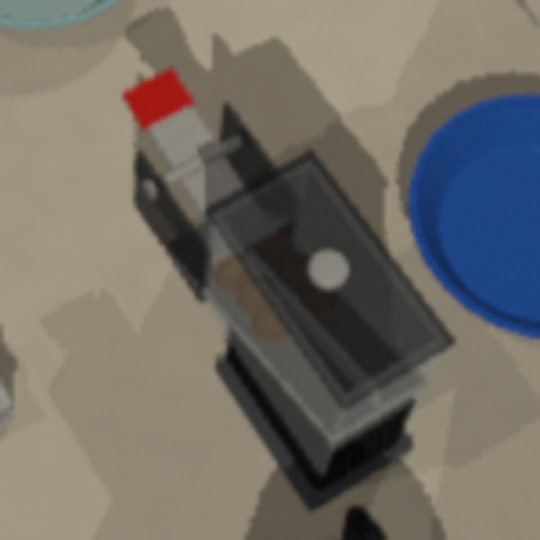

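```bash
python3 - <<'E'
from h import *
for n,pts in [("top",[(410,270),(383,270),(410,240)]),("scene",[(300,212),(300,188)])]:
    im=cv2.imread(f"pics/{n}0.png"); hsv=cv2.cvtColor(im,cv2.COLOR_BGR2HSV)
    for p in pts: print(n,p,hsv[p[1],p[0]],im[p[1],p[0]])
    H=hsv[...,0].astype(int);S=hsv[...,1]
    g=((H>60)&(H<100)&(S>25)).astype(np.uint8)
    g=cv2.morphologyEx(g,cv2.MORPH_CLOSE,np.ones((5,5)));g=cv2.morphologyEx(g,cv2.MORPH_OPEN,np.ones((3,3)))
    nn,l,s,c=cv2.connectedComponentsWithStats(g)
    for i in range(1,nn):
        if s[i,4]>1500:
            print(n,"green",s[i],c[i])
            cs,_=cv2.findContours((l==i).astype(np.uint8),0,2); k=cv2.convexHull(max(cs,key=len))[:,0]
            w=np.array([ray(n,*p,.045)[:2] for p in k])
            A=np.c_[2*w,np.ones(len(w))]; r=np.linalg.lstsq(A,(w**2).sum(1),rcond=None)[0]
            print("circle",r[:2],np.sqrt(r[2]+r[:2]@r[:2]))
# dispenser overlay
for yaw in [92,93.5,95]:
    a=np.radians(yaw); X=np.array([np.cos(a),np.sin(a)]);Y=np.array([-X[1],X[0]])
    O=np.array([.4887,.0730])+.1*X
    def W(x,y,z): return np.r_[O+x*X+y*Y,z]
    out=[]
    for n in ["top","scene"]:
        im=cv2.resize(cv2.imread(f"pics/{n}0.png"),None,fx=4,fy=4,interpolation=2)
        def poly(ps): cv2.polylines(im,[np.array([np.round(4*proj(n,W(*p))+1.5) for p in ps],np.int32)],True,(0,255,255),1)
        poly([(70,-50,0),(208,-50,0),(208,50,0),(70,50,0)] and [(.070,-.05,0),(.208,-.05,0),(.208,.05,0),(.07,.05,0)])
        poly([(-.118,-.024,.141),(-.082,-.024,.141),(-.082,.024,.141),(-.118,.024,.141)])
        poly([(.033,-.046,.215),(.205,-.046,.215),(.205,.046,.215),(.033,.046,.215)])
        out.append(im[720:1240,560:1320][:520,:] if n=="top" else im[900:1600,1160:1760])
    cv2.imwrite(f"pics/ov{yaw}.png",out[0]);cv2.imwrite(f"pics/ovs{yaw}.png",out[1][:600]); print(yaw,"O",O,"uc",O-.055*X)
E
```

```text
top (410, 270) [ 78  30 129] [123 129 114]
top (383, 270) [ 76  29 130] [123 130 115]
top (410, 240) [ 75  30 102] [ 96 102  90]
top green [ 370  226   85   88 5129] [414.3585 273.0756]
circle [ 0.4701 -0.1865] 0.1108338632659555
scene (300, 212) [ 77  33 140] [132 140 122]
scene (300, 188) [ 74  29 149] [140 149 132]
scene green [ 266  182   68   56 2989] [299.6397 209.4972]
circle [ 0.4703 -0.1857] 0.11133543824725656
92 O [0.4852 0.1729] uc [0.4871 0.118 ]
93.5 O [0.4826 0.1728] uc [0.486  0.1179]
95 O [0.48   0.1726] uc [0.4848 0.1178]
```

View pics/ov93.5.png

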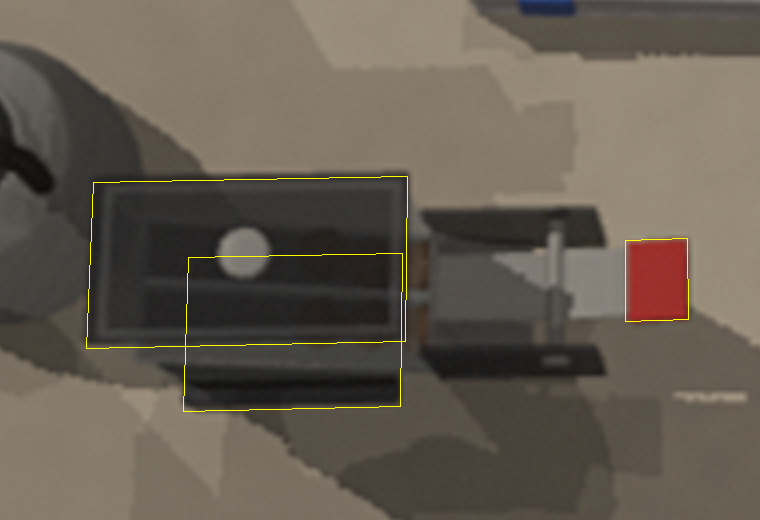

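View pics/ovs93.5.png

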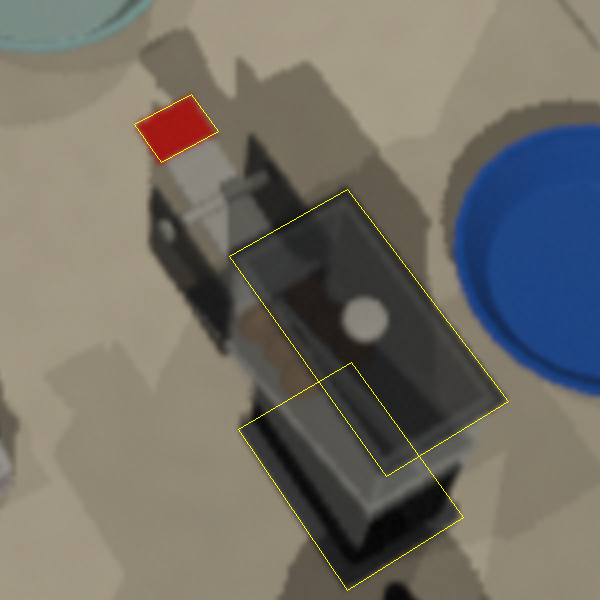

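```bash
cat >> h.py <<'E'
from scipy.spatial.transform import Rotation as Ro
def delta(pos,rpy,start=None):
    o=env.get_obs(); p=o["ee_pos"]; R=Ro.from_euler("xyz",o["ee_rot"],degrees=True)
    Rt=Ro.from_euler("xyz",rpy,degrees=True)
    print("tcp",p,o["ee_rot"],"f",o["ft_force"],"t",o["t"])
    print("shift(tool now) mm",R.inv().apply(np.array(pos)-p)*1e3,"shift(tool target axes)",Rt.inv().apply(np.array(pos)-p)*1e3,"turn",(R.inv()*Rt).as_rotvec(degrees=True))
E
python3 -m inch '[[[0,0,-40],[0,0,0]],[[0,0,-40],[0,0,0]],[[0,0,-40],[0,0,0]],[[0,0,-40],[0,0,0]]]' 85.4
python3 -m inch '[[[0,0,0],[0,0,9.8]],[[0,0,0],[0,0,9.8]],[[0,0,0],[0,0,9.8]],[[0,0,0],[0,0,9.8]],[[0,0,0],[0,0,9.8]],[[0,0,0],[0,0,9.8]],[[0,0,0],[0,0,9.8]],[[0,0,0],[0,0,9.8]]]'
python3 -c "
from h import *
delta([.55,.15,.36],[180,0,86.9])"
```

```text
t: 0.6
ee_pos: [0.1562, 0.6047, 0.3581]
ee_rot: [-179.9, -0.0, 165.5]
ft_force: [0.7, -0.2, -0.2]
grip_width: 0.0853
t: 1.6
ee_pos: [0.1562, 0.6048, 0.3568]
ee_rot: [-180.0, 0.1, 86.8]
ft_force: [0.3, 0.5, -0.1]
grip_width: 0.0853
tcp [0.1562 0.6048 0.3568] [-179.9885    0.0612   86.792 ] f [ 0.3485  0.5012 -0.0605] t 1.6
shift(tool now) mm [-432.0794  418.6186   -2.8723] shift(tool target axes) [-432.8642  417.8043   -3.2498] turn [-0.0115  0.0612 -0.108 ]
```

```bash

python3 -m inch '[[[-36,35,0],[0,0,0]],[[-36,35,0],[0,0,0]],[[-36,35,0],[0,0,0]],[[-36,35,0],[0,0,0]],[[-36,35,0],[0,0,0]],[[-36,35,0],[0,0,0]],[[-36,35,0],[0,0,0]],[[-36,35,0],[0,0,0]]]'
python3 -m inch '[[[-36,35,0],[0,0,0]],[[-36,35,0],[0,0,0]],[[-36,35,0],[0,0,0]],[[-36,35,0],[0,0,0]],[[0,0,0],[0,0,0]]]'
python3 -c "
from h import *
delta([.4625,-.326,.36],[180,0,86.9])"
```

```text
t: 2.6
ee_pos: [0.4222, 0.3019, 0.3571]
ee_rot: [-180.0, 0.0, 87.1]
ft_force: [-0.7, -0.1, -0.9]
grip_width: 0.0856
t: 3.22
ee_pos: [0.5554, 0.15, 0.3565]
ee_rot: [-180.0, 0.0, 86.9]
ft_force: [0.3, -0.5, -0.4]
grip_width: 0.0853
tcp [0.5554 0.15   0.3565] [-179.9526    0.0462   86.888 ] f [ 0.2687 -0.4683 -0.3922] t 3.225
shift(tool now) mm [-480.3419  -66.9682   -3.0611] shift(tool target axes) [-480.3252  -67.0661   -3.5035] turn [-0.0474  0.0462 -0.012 ]
```

```bash

python3 -m inch '[[[-40,-5.6,0],[0,0,0]],[[-40,-5.6,0],[0,0,0]],[[-40,-5.6,0],[0,0,0]],[[-40,-5.6,0],[0,0,0]],[[-40,-5.6,0],[0,0,0]],[[-40,-5.6,0],[0,0,0]],[[-40,-5.6,0],[0,0,0]],[[-40,-5.6,0],[0,0,0]]]'
python3 -m inch '[[[-40,-5.6,0],[0,0,0]],[[-40,-5.6,0],[0,0,0]],[[-40,-5.6,0],[0,0,0]],[[-40,-5.6,0],[0,0,0]],[[0,0,40],[0,0,0]],[[0,0,40],[0,0,0]],[[0,0,40],[0,0,0]],[[0,0,0],[0,0,0]]]'
python3 -c "
from h import *
delta([.4625,-.326,.012],[180,0,86.9])
cv2.imwrite('pics/t1.png',env.capture('top')[:,:,::-1]);cv2.imwrite('pics/w1.png',env.capture('wrist')[:,:,::-1])
im=cv2.imread('pics/top0.png');h=cv2.cvtColor(im,cv2.COLOR_BGR2HSV)
g=((h[...,0]>100)&(h[...,0]<130)&(h[...,1]>120)).astype(np.uint8)
n,l,s,c=cv2.connectedComponentsWithStats(g)
for i in range(1,n):
  if s[i,4]>1500:
    k=cv2.convexHull(cv2.findContours((l==i).astype(np.uint8),0,2)[0][0])[:,0]
    print(cv2.minEnclosingCircle(np.array([ray('top',*p,.045)[:2] for p in k],np.float32)))
"
```

```text
t: 4.22
ee_pos: [0.4925, -0.1649, 0.3572]
ee_rot: [-180.0, -0.0, 87.2]
ft_force: [0.5, -1.0, -0.2]
grip_width: 0.085
t: 5.22
ee_pos: [0.4609, -0.3212, 0.2344]
ee_rot: [-179.7, -0.2, 87.2]
ft_force: [-0.0, -0.3, -0.3]
grip_width: 0.0855
tcp [ 0.4609 -0.3212  0.2344] [-179.6659   -0.2364   87.1511] f [-0.0386 -0.3279 -0.3425] t 5.225
shift(tool now) mm [ -5.6488   3.0979 222.3746] shift(tool target axes) [ -4.7232   1.8218 222.4103] turn [-0.3346 -0.2357  0.2518]
((0.527341902256012, -0.48397186398506165), 0.11092913150787354)
((0.23173263669013977, 0.2684400677680969), 0.11098574101924896)
((0.21679344773292542, -0.42709511518478394), 0.11109695583581924)
```

View pics/t1.png

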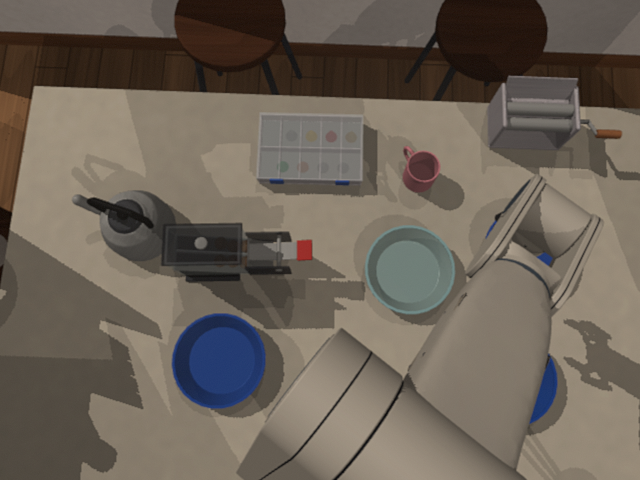

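View pics/w1.png

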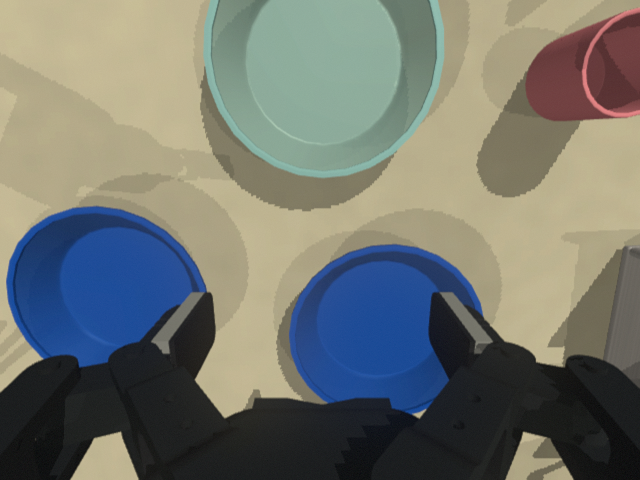

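Wrist view: the dish is straight ahead at (325,70). The left finger sits at (190,330) and the right at (460,320), both above free counter behind it. Going down, then I'll look.

```bash

python3 -m inch '[[[0,2,37],[0,0,0]],[[0,0,37],[0,0,0]],[[0,0,37],[0,0,0]],[[0,0,37],[0,0,0]],[[0,0,37],[0,0,0]],[[0,0,30],[0,0,0]],[[0,0,0],[0,0,0]],[[0,0,0],[0,0,0]]]'
python3 -c "
from h import *
delta([.4715,-.161,.012],[180,0,86.9])
cv2.imwrite('pics/w2.png',env.capture('wrist')[:,:,::-1])"
```

```text
t: 6.32
ee_pos: [0.4664, -0.3246, 0.0244]
ee_rot: [179.8, 0.1, 87.1]
ft_force: [0.1, -0.1, 0.2]
grip_width: 0.0854
tcp [ 0.4664 -0.3246  0.0244] [179.8418   0.1019  87.1268] f [ 0.0926 -0.0714  0.2121] t 6.325
shift(tool now) mm [163.6346  -3.1521  12.0704] shift(tool target axes) [163.5992  -3.7663  12.37  ] turn [0.1584 0.1016 0.2269]
```

View pics/w2.png

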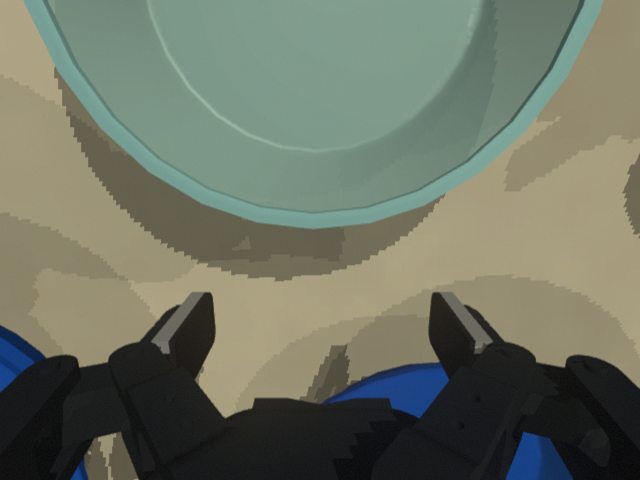

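```bash

python3 -m inch '[[[0,-3,12],[0,0,0]],[[10,0,0],[0,0,0]],[[8,0,0],[0,0,0]],[[6,0,0],[0,0,0]],[[6,0,0],[0,0,0]],[[8,0,0],[0,0,0]],[[10,0,0],[0,0,0]],[[12,0,0],[0,0,0]]]'
python3 -m inch '[[[12,0,0],[0,0,0]],[[12,0,0],[0,0,0]],[[12,0,0],[0,0,0]],[[12,0,0],[0,0,0]],[[12,0,0],[0,0,0]],[[12,0,0],[0,0,0]],[[8,0,0],[0,0,0]],[[4,0,0],[0,0,0]]]'
cat >> h.py <<'E'
def dish(n):
    im=env.capture(n)[:,:,::-1]; hsv=cv2.cvtColor(np.ascontiguousarray(im),cv2.COLOR_BGR2HSV)
    H=hsv[...,0].astype(int);S=hsv[...,1]
    g=((H>60)&(H<100)&(S>25)).astype(np.uint8)
    g=cv2.morphologyEx(g,cv2.MORPH_CLOSE,np.ones((5,5)));g=cv2.morphologyEx(g,cv2.MORPH_OPEN,np.ones((3,3)))
    nn,l,s,c=cv2.connectedComponentsWithStats(g)
    for i in range(1,nn):
        if s[i,4]>700:
            k=cv2.convexHull(max(cv2.findContours((l==i).astype(np.uint8),0,2)[0],key=len))[:,0]
            w=np.array([ray(n,*p,.045)[:2] for p in k])
            from scipy.optimize import least_squares
            r=least_squares(lambda q:np.hypot(*(w-q).T)-.111,w.mean(0),loss="soft_l1",f_scale=.002)
            print(n,"dish",r.x,"rms",np.sqrt(np.mean(r.fun**2)),s[i])
    return im
E
python3 -c "
from h import *
delta([.4865,-.0,.012],[180,0,86.9])
cv2.imwrite('pics/t3.png',dish('top'))
cv2.imwrite('pics/s3.png',dish('scene'))"
```

```text
t: 7.38
ee_pos: [0.4648, -0.2628, 0.0103]
ee_rot: [-180.0, -0.0, 87.1]
ft_force: [-0.0, -0.9, -0.1]
grip_width: 0.0853
t: 8.38
ee_pos: [0.4691, -0.1791, 0.0103]
ee_rot: [-180.0, 0.0, 87.1]
ft_force: [-0.6, -0.6, -0.1]
grip_width: 0.0857
tcp [ 0.4691 -0.1791  0.0103] [-179.9998    0.0009   87.1425] f [-0.589  -0.6262 -0.0565] t 8.375
shift(tool now) mm [179.7188   8.4921  -1.6667] shift(tool target axes) [179.7532   7.7314  -1.6638] turn [-0.0002  0.0009  0.2425]
scene dish [ 0.4708 -0.1851] rms 0.0015652080139534298 [ 266  185   68   53 2418]
```

View pics/t3.png

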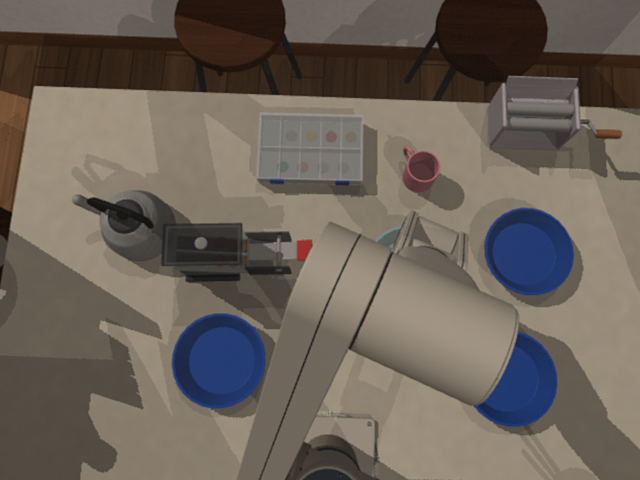

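View pics/s3.png

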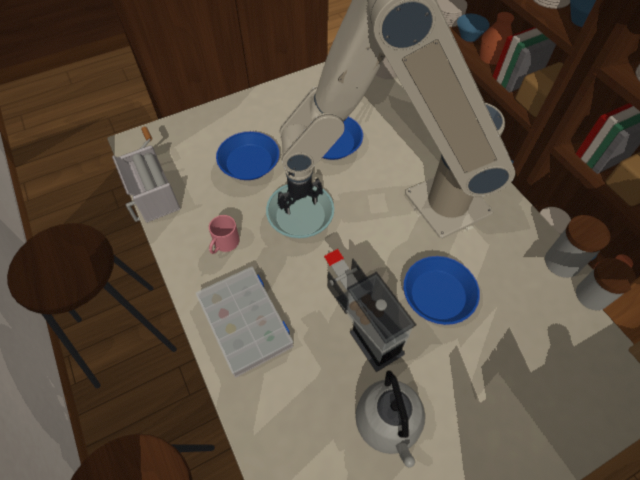

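```bash

python3 -c "
from h import *
cv2.imwrite('pics/w3.png',env.capture('wrist')[:,:,::-1])
im=cv2.imread('pics/s3.png'); cv2.imwrite('pics/s3z.png',cv2.resize(im[130:260,230:400],None,fx=4.5,fy=4.5,interpolation=2))
P=env.camera_params('wrist');print(P)
o=env.get_obs();p=o['ee_pos'];print(proj('scene',p))
"
```

```text
{'fx': 361.1870525031697, 'fy': 361.1870525031697, 'cx': 321.57927857244636, 'cy': 234.89360042067742, 'cam_to_world': array([[ 0.9987,  0.0486,  0.0123,  0.4704],
       [-0.0501,  0.9613,  0.2708, -0.1118],
       [ 0.0013, -0.271 ,  0.9626,  0.1862],
       [ 0.    ,  0.    ,  0.    ,  1.    ]])}
[301.2161 215.7136]
```

View pics/w3.png

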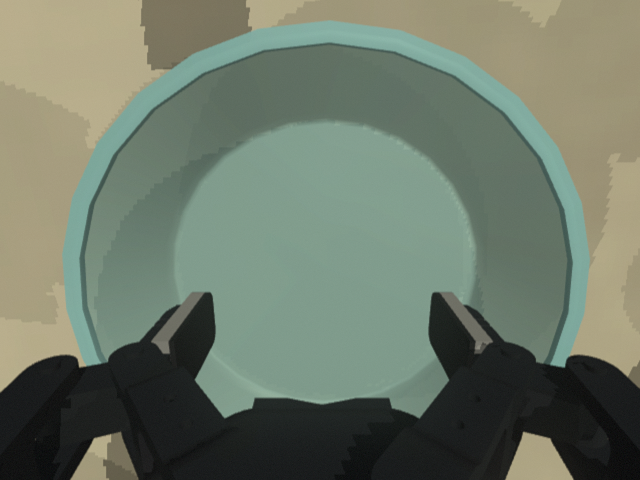

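View pics/s3z.png

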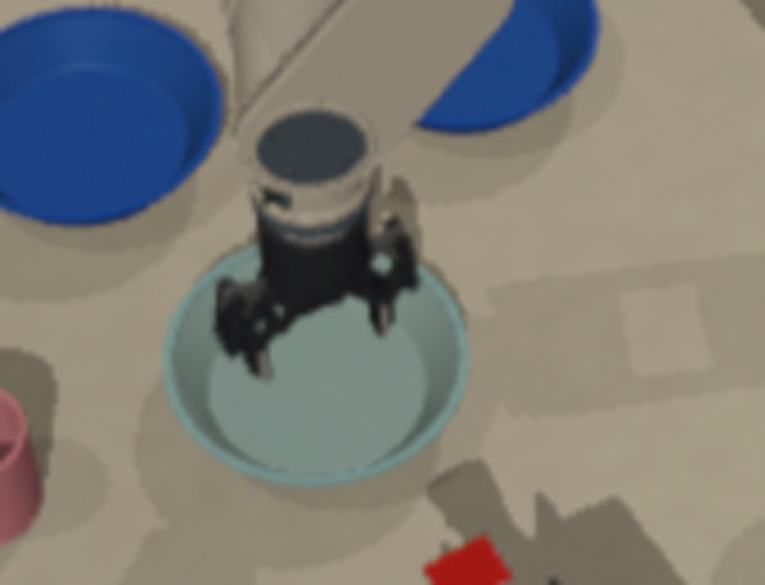

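```bash

python3 -c "
from h import *
o=env.get_obs();p=o['ee_pos'];R=Ro.from_euler('xyz',o['ee_rot'],degrees=True).as_matrix()
def pl(n,u,v,off=0):
    P=env.camera_params(n);T=P['cam_to_world']
    d=T[:3,:3]@np.array([(u-P['cx'])/P['fx'],-(v-P['cy'])/P['fy'],-1.]);c=T[:3,3];nn=R[:,0]
    return R.T@(c+d*(((p-c)@nn+off)/(d@nn))-p)
for off in (-.011,0,.011):
  for a in [('scene',288.4,214),('scene',315.5,203.3),('wrist',205,293),('wrist',437,293),('wrist',213,320)]: print(off,a,pl(*a,off)*1e3)
"
```

```text
-0.011 ('scene', 288.4, 214) [-11.      40.4169 -20.0846]
-0.011 ('scene', 315.5, 203.3) [-11.     -57.6381 -22.7533]
-0.011 ('wrist', 205, 293) [-11.     -61.5795  -5.771 ]
-0.011 ('wrist', 437, 293) [-11.      57.2245  -5.9099]
-0.011 ('wrist', 213, 320) [-11.     -49.4779 -33.5609]
0 ('scene', 288.4, 214) [  0.      44.1041 -36.4722]
0 ('scene', 315.5, 203.3) [  0.     -52.7061 -39.107 ]
0 ('wrist', 205, 293) [ -0.     -53.2696 -29.5203]
0 ('wrist', 437, 293) [ -0.      48.9418 -29.6397]
0 ('wrist', 213, 320) [ -0.     -42.8582 -53.4289]
0.011 ('scene', 288.4, 214) [ 11.      47.7912 -52.8599]
0.011 ('scene', 315.5, 203.3) [ 11.     -47.774  -55.4608]
0.011 ('wrist', 205, 293) [ 11.     -44.9598 -53.2695]
0.011 ('wrist', 437, 293) [ 11.      40.6591 -53.3695]
0.011 ('wrist', 213, 320) [ 11.     -36.2385 -73.2969]
```

The fingers passed clear over the rim without touching it: the dish has not moved and the force is near 0. So the open tips sit higher than I assumed. I'll rise, shut the fingers and measure where the tips are.

```bash

python3 -m inch '[[[0,0,-30],[0,0,0]],[[0,0,-30],[0,0,0]],[[0,0,-10],[0,0,0]],[[0,0,0],[0,0,0]],[[0,0,0],[0,0,0]],[[0,0,0],[0,0,0]]]' 0 20
python3 -c "
from h import *
o=env.get_obs();p=o['ee_pos'];print(p,proj('scene',p),proj('wrist',p))
cv2.imwrite('pics/w4.png',env.capture('wrist')[:,:,::-1])
im=env.capture('scene')[:,:,::-1]; cv2.imwrite('pics/s4z.png',cv2.resize(im[130:260,230:400],None,fx=4.5,fy=4.5,interpolation=2))
"
```

```text
t: 9.28
ee_pos: [0.4683, -0.1794, 0.0794]
ee_rot: [-179.9, -0.0, 87.1]
ft_force: [0.3, 0.0, -0.1]
grip_width: 0.0001
[ 0.4683 -0.1794  0.0794] [300.7352 203.3343] [325.2164 268.769 ]
```

View pics/w4.png

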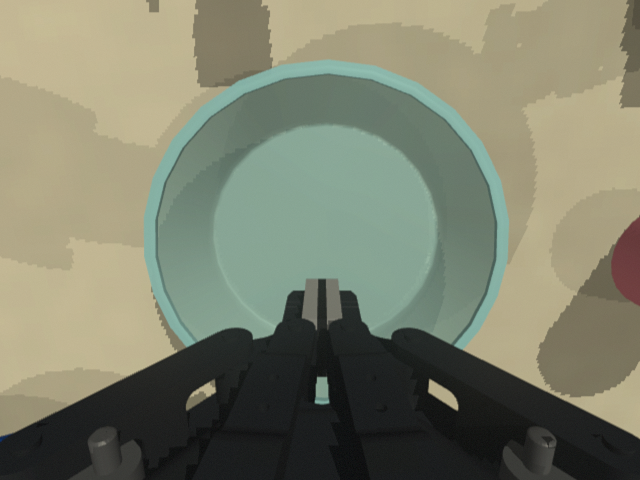

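View pics/s4z.png

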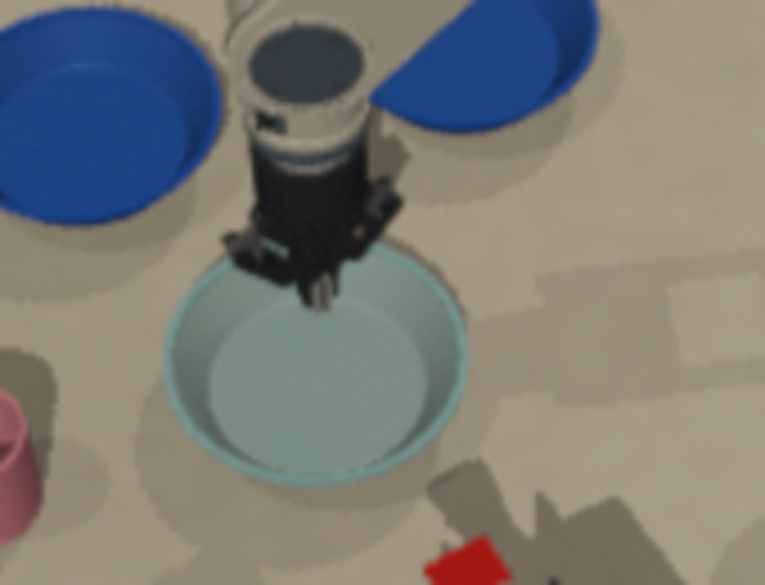

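```bash

python3 -c "
from h import *
o=env.get_obs();p=o['ee_pos'];R=Ro.from_euler('xyz',o['ee_rot'],degrees=True).as_matrix()
def pl(n,u,v,off=0):
    P=env.camera_params(n);T=P['cam_to_world']
    d=T[:3,:3]@np.array([(u-P['cx'])/P['fx'],-(v-P['cy'])/P['fy'],-1.]);c=T[:3,3];nn=R[:,0]
    return R.T@(c+d*(((p-c)@nn+off)/(d@nn))-p)
for off in (-.011,0,.011):
  for a in [('scene',301.5,198.9),('wrist',322,279),('wrist',322,322)]: print(off,a,pl(*a,off)*1e3)
P=env.camera_params('wrist');print('cam in tool',R.T@(P['cam_to_world'][:3,3]-p))
"
```

```text
-0.011 ('scene', 301.5, 198.9) [-11.      -7.9693  -5.6756]
-0.011 ('wrist', 322, 279) [-11.      -1.5874  12.5492]
-0.011 ('wrist', 322, 322) [-11.      -1.7001 -35.4112]
0 ('scene', 301.5, 198.9) [  0.      -3.6892 -21.3567]
0 ('wrist', 322, 279) [ -0.      -1.6527 -13.7669]
0 ('wrist', 322, 322) [  0.      -1.7496 -55.0279]
0.011 ('scene', 301.5, 198.9) [ 11.       0.5909 -37.0379]
0.011 ('wrist', 322, 279) [ 11.      -1.7179 -40.083 ]
0.011 ('wrist', 322, 322) [ 11.      -1.7991 -74.6446]
cam in tool [ 0.0677 -0.0021 -0.1758]
```

Both cameras put the pads' front lower edge about 38 mm behind the reported TCP when shut, and about 51 mm when open. That explains the miss. I'll go back behind the dish and down to TCP z ≈ -0.03, which puts the open tips about 20 mm above the counter, watching the force.

```bash

python3 -m inch '[[[-36,0,0],[0,0,0]],[[-36,1,0],[0,0,0]],[[-36,1,0],[0,0,0]],[[-38,0,0],[0,0,0]],[[0,0,0],[0,0,0]]]' 85.4
python3 -m inch '[[[0,0,25],[0,0,0]],[[0,0,25],[0,0,0]],[[0,0,25],[0,0,0]],[[0,0,20],[0,0,0]],[[0,0,8],[0,0,0]],[[0,0,6],[0,0,0]],[[0,0,0],[0,0,0]]]'
python3 -c "
from h import *
delta([.463,-.325,-.030],[180,0,86.9])
im=env.capture('scene')[:,:,::-1]; cv2.imwrite('pics/s5z.png',cv2.resize(im[110:240,230:400],None,fx=4.5,fy=4.5,interpolation=2))"
```

```text
t: 10.0
ee_pos: [0.4636, -0.3278, 0.08]
ee_rot: [180.0, 0.0, 87.0]
ft_force: [0.5, -0.1, 0.1]
grip_width: 0.0854
t: 10.88
ee_pos: [0.4638, -0.3255, -0.0286]
ee_rot: [180.0, 0.0, 87.1]
ft_force: [0.5, -0.1, 0.3]
grip_width: 0.0856
tcp [ 0.4638 -0.3255 -0.0286] [179.9948   0.0032  87.1217] f [ 0.5011 -0.086   0.2613] t 10.875
shift(tool now) mm [ 0.4809 -0.8155  1.4002] shift(tool target axes) [ 0.4777 -0.8172  1.4003] turn [0.0052 0.0031 0.2217]
```

View pics/s5z.png

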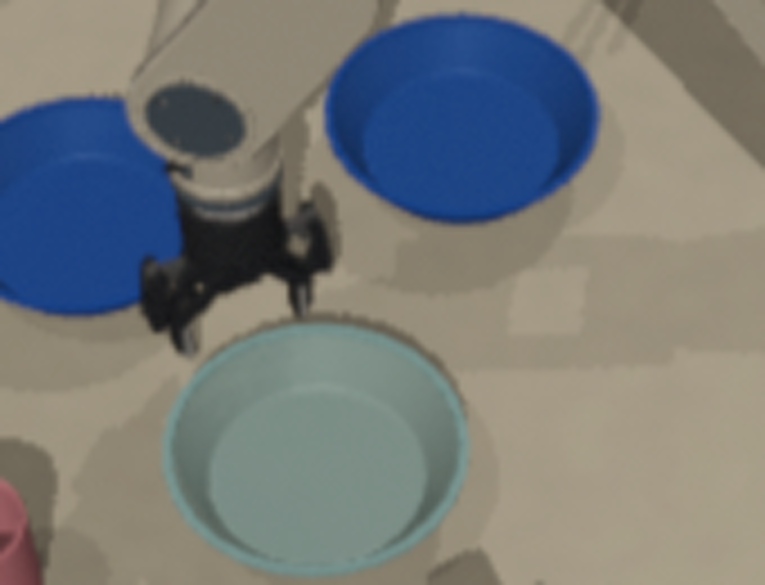

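The TCP now reads below the counter with no contact, which confirms the offset. Pushing in stages.

```bash

python3 -m inch '[[[8,0,4],[0,0,0]],[[8,0,0],[0,0,0]],[[6,0,0],[0,0,0]],[[5,0,0],[0,0,0]],[[5,0,0],[0,0,0]],[[6,0,0],[0,0,0]],[[8,0,0],[0,0,0]],[[8,0,0],[0,0,0]]]'
python3 -m inch '[[[10,0,0],[0,0,0]],[[10,0,0],[0,0,0]],[[10,0,0],[0,0,0]],[[10,0,0],[0,0,0]],[[10,0,0],[0,0,0]],[[10,0,0],[0,0,0]],[[6,0,0],[0,0,0]],[[3,0,0],[0,0,0]]]'
python3 -c "
from h import *
delta([.4805,-.0,-.033],[180,0,86.9])
cv2.imwrite('pics/s6.png',dish('scene'));cv2.imwrite('pics/w6.png',env.capture('wrist')[:,:,::-1])"
```

```text
t: 11.92
ee_pos: [0.4666, -0.2713, -0.0326]
ee_rot: [180.0, 0.0, 87.1]
ft_force: [-0.7, -4.1, -0.6]
grip_width: 0.0854
t: 12.92
ee_pos: [0.4699, -0.2023, -0.0327]
ee_rot: [-180.0, 0.0, 87.1]
ft_force: [-0.2, -4.3, 0.9]
grip_width: 0.0852
tcp [ 0.4699 -0.2023 -0.0327] [-179.9948    0.0014   87.1447] f [-0.1702 -4.3402  0.9169] t 12.925
shift(tool now) mm [202.5473   0.5469   0.3178] shift(tool target axes) [202.5478  -0.3183   0.3229] turn [-0.0052  0.0015  0.2447]
scene dish [ 0.4761 -0.0932] rms 0.001152156314251876 [ 277  202   69   59 3183]
```

View pics/s6.png

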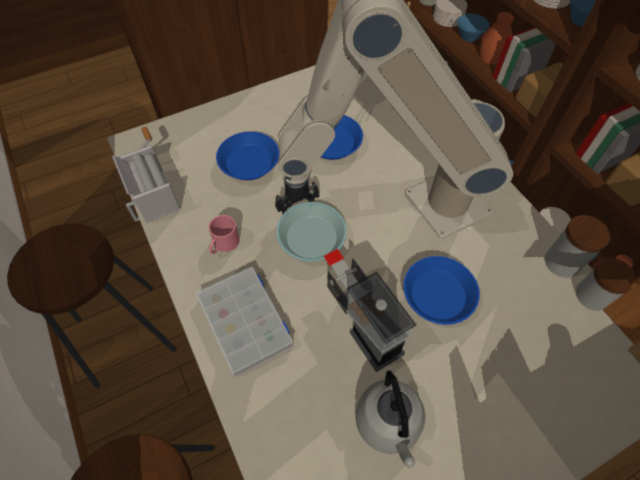

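View pics/w6.png

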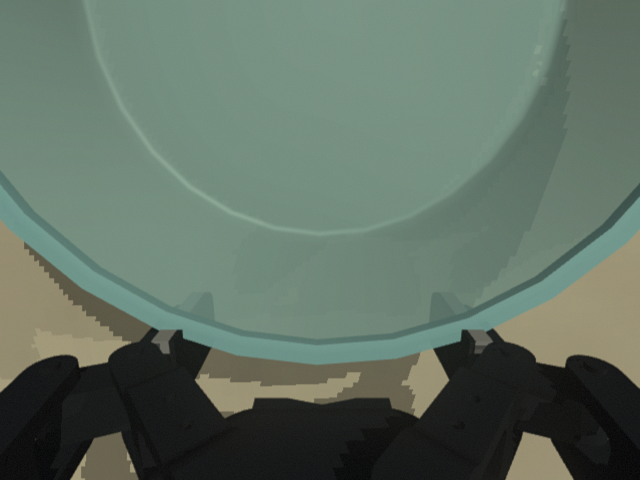

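The fingers cradle the dish and it slides with about 4 N. It is now at (0.476,-0.093), about 200 mm short of the goal.

```bash

python3 -m inch '[[[8,0,0],[0,0,0]],[[12,0,0],[0,0,0]],[[14,0,0],[0,0,0]],[[14,0,0],[0,0,0]],[[14,0,0],[0,0,0]],[[14,0,0],[0,0,0]],[[14,0,0],[0,0,0]],[[10,0,0],[0,0,0]]]'
python3 -m inch '[[[10,0,0],[0,0,0]],[[10,0,0],[0,0,0]],[[10,0,0],[0,0,0]],[[10,0,0],[0,0,0]],[[8,0,0],[0,0,0]],[[5,0,0],[0,0,0]],[[2,0,0],[0,0,0]],[[0,0,0],[0,0,0]]]'
python3 -c "
from h import *
delta([.4805,-.0,-.033],[180,0,86.9])
cv2.imwrite('pics/s7.png',dish('scene'));cv2.imwrite('pics/w7.png',env.capture('wrist')[:,:,::-1])"
```

```text
t: 14.02
ee_pos: [0.4748, -0.1018, -0.0327]
ee_rot: [-180.0, -0.0, 87.2]
ft_force: [0.7, -4.3, 1.3]
grip_width: 0.0854
t: 15.02
ee_pos: [0.4776, -0.0477, -0.0327]
ee_rot: [-180.0, -0.0, 87.1]
ft_force: [-0.3, -1.3, 0.9]
grip_width: 0.0854
tcp [ 0.4776 -0.0477 -0.0327] [-179.99     -0.0095   87.1137] f [-0.2607 -1.2908  0.8519] t 15.025
shift(tool now) mm [47.7806  0.5357  0.2885] shift(tool target axes) [47.7823  0.3574  0.2807] turn [-0.01   -0.0095  0.2137]
scene dish [0.4836 0.0612] rms 0.001267762277677173 [ 296  238   74   65 2866]
```

View pics/s7.png

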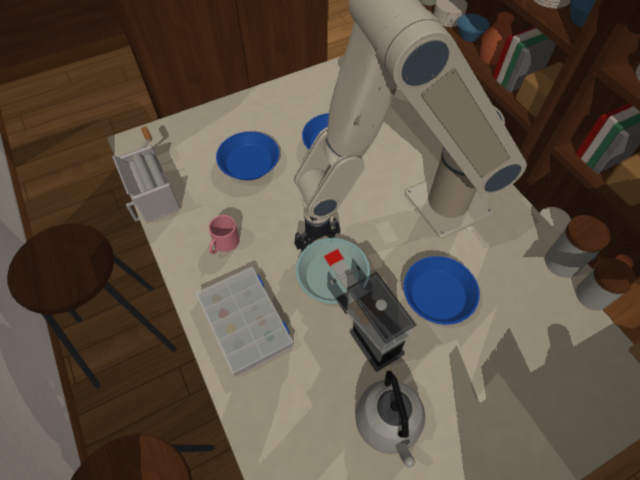

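View pics/w7.png

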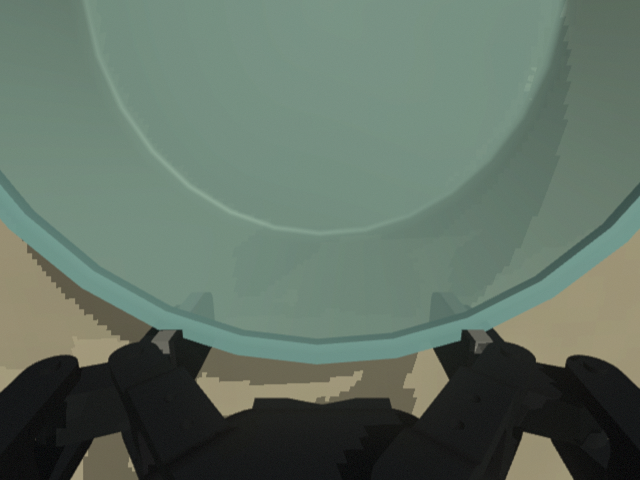

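```bash

python3 -m inch '[[[6,0,0],[0,0,0]],[[8,0,0],[0,0,0]],[[8,0,0],[0,0,0]],[[8,0,0],[0,0,0]],[[6,0,0],[0,0,0]],[[4,0,0],[0,0,0]],[[2,0,0],[0,0,0]],[[0,0,0],[0,0,0]]]'
python3 -c "
from h import *
delta([.4805,-.0,-.033],[180,0,86.9])
im=dish('scene');cv2.imwrite('pics/s8.png',cv2.resize(im[150:330,230:450],None,fx=3.3,fy=3.3,interpolation=2))"
```

```text
t: 16.12
ee_pos: [0.4797, -0.0057, -0.0327]
ee_rot: [-180.0, -0.0, 87.1]
ft_force: [0.1, -2.5, 1.1]
grip_width: 0.0851
tcp [ 0.4797 -0.0057 -0.0327] [-179.9936   -0.0066   87.1203] f [ 0.1372 -2.4936  1.0982] t 16.125
shift(tool now) mm [5.7716 0.5078 0.3027] shift(tool target axes) [5.7736 0.4856 0.3021] turn [-0.0064 -0.0066  0.2203]
scene dish [0.4865 0.1041] rms 0.021726226251973825 [341 249  36  47 795]
scene dish [0.4866 0.1024] rms 0.016123983482274576 [ 302  251   45   65 1793]
```

View pics/s8.png

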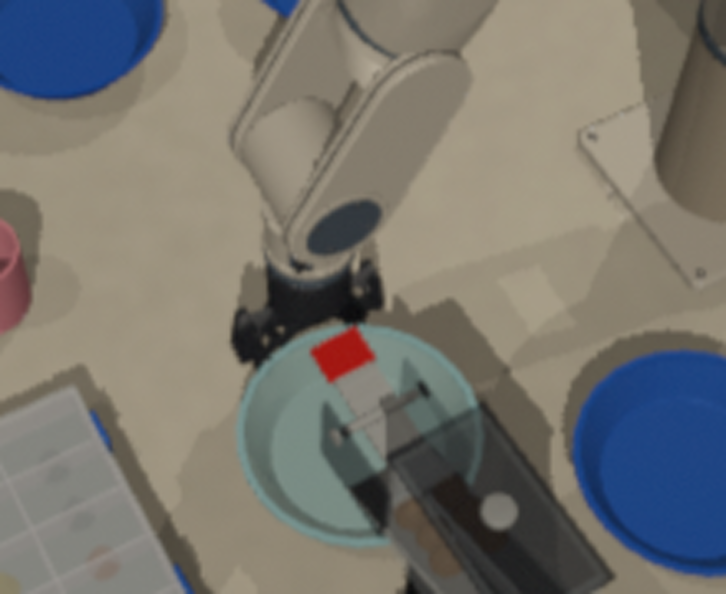

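The dish is at about (0.4865,0.103), 15 mm from the point, and the paddle is untouched. Backing off, rising, shutting the fingers and lining up above the paddle.

```bash

python3 -m inch '[[[-15,0,0],[0,0,0]],[[-25,0,0],[0,0,0]],[[-25,0,0],[0,0,0]],[[0,0,-35],[0,0,0]],[[0,0,-40],[0,0,0]],[[0,0,-40],[0,0,0]],[[0,0,-40],[0,0,0]],[[0,0,-30],[0,0,0]]]'
python3 -m inch '[[[0,0,0],[0,0,0]],[[0,0,0],[0,0,0]],[[0,0,0],[0,0,0]]]' 0 40
python3 -c "
from h import *
delta([.4887,.071,.150],[180,0,86.9])
im=dish('scene');cv2.imwrite('pics/s9.png',im);dish('top')"
```

```text
t: 17.18
ee_pos: [0.4765, -0.0716, 0.154]
ee_rot: [179.9, -0.0, 87.1]
ft_force: [0.7, 0.4, 0.2]
grip_width: 0.0853
t: 17.55
ee_pos: [0.4754, -0.0709, 0.151]
ee_rot: [-179.9, -0.0, 87.1]
ft_force: [-0.5, -0.2, -0.4]
grip_width: 0.0324
tcp [ 0.4754 -0.0709  0.151 ] [-179.8507   -0.0215   87.1057] f [-0.518  -0.2229 -0.4097] t 17.55
shift(tool now) mm [142.3448   6.0828   1.0224] shift(tool target axes) [142.3661   5.569    0.9848] turn [-0.1493 -0.0212  0.2058]
scene dish [0.4868 0.1044] rms 0.02288801188585804 [341 249  35  47 789]
scene dish [0.4863 0.1038] rms 0.01762823924326235 [ 302  251   45   65 1785]
top dish [0.4855 0.1036] rms 0.007892929293817344 [ 252  222   84   81 3466]
```

View pics/s9.png

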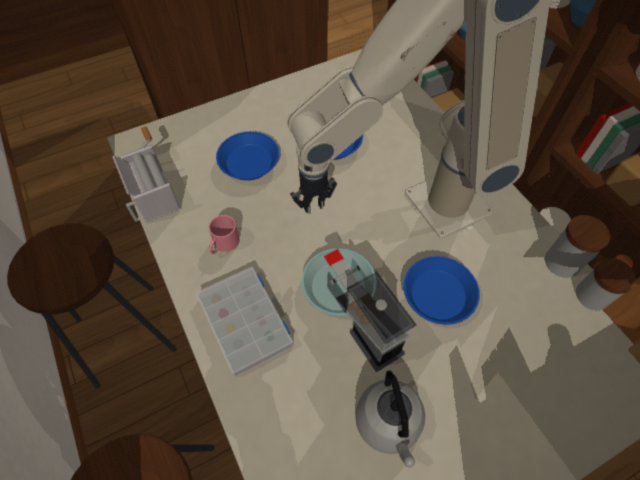

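```bash

python3 -m inch '[[[18,2,0],[0,0,0]],[[24,2,0],[0,0,0]],[[24,2,0],[0,0,0]],[[24,0,0],[0,0,0]],[[24,0,0],[0,0,0]],[[18,0,0],[0,0,0]],[[7,0,0],[0,0,0]],[[0,0,0],[0,0,0]]]'
python3 -c "
from h import *
delta([.4887,.070,.105],[180,0,86.9])
im=env.capture('scene')[:,:,::-1];cv2.imwrite('pics/s10.png',cv2.resize(im[150:330,230:450],None,fx=3.3,fy=3.3,interpolation=2));cv2.imwrite('pics/w10.png',env.capture('wrist')[:,:,::-1])"
```

```text
t: 18.65
ee_pos: [0.4894, 0.0678, 0.1521]
ee_rot: [-180.0, 0.0, 87.2]
ft_force: [-0.3, -0.4, -0.6]
grip_width: -0.0002
tcp [0.4894 0.0678 0.1521] [-179.9797    0.0122   87.1589] f [-0.2896 -0.4397 -0.6291] t 18.65
shift(tool now) mm [ 2.1924 -0.7847 47.1122] shift(tool target axes) [ 2.1787 -0.8112 47.1124] turn [-0.0202  0.0123  0.2589]
```

View pics/s10.png

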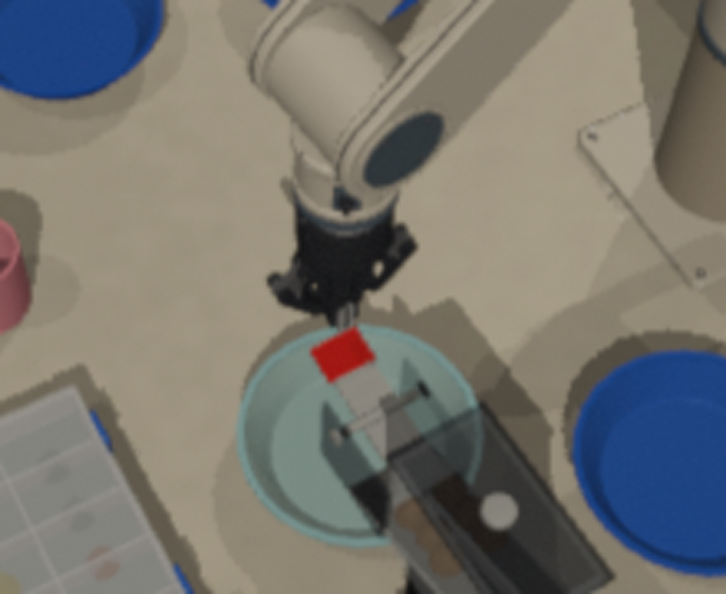

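View pics/w10.png

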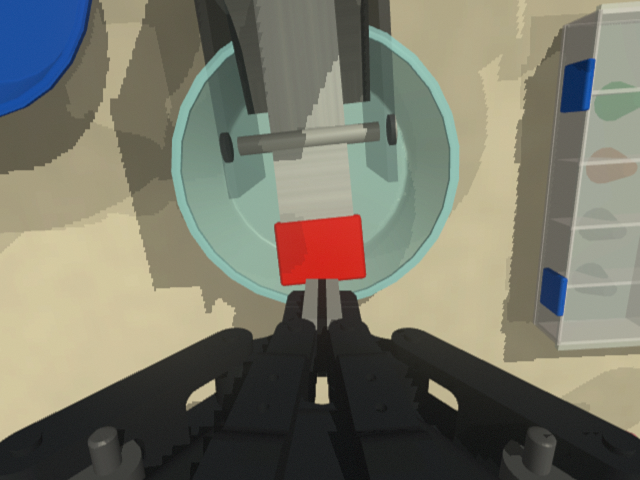

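```bash

python3 -m inch '[[[3,0,20],[0,0,0]],[[0,0,14],[0,0,0]],[[0,0,5],[0,0,0]],[[0,0,0],[0,0,0]]]'
python3 -c "
from h import *
print(env.get_obs()['ft_force'])
im=env.capture('scene')[:,:,::-1];cv2.imwrite('pics/s11.png',cv2.resize(im[150:330,230:450],None,fx=3.3,fy=3.3,interpolation=2));cv2.imwrite('pics/w11.png',env.capture('wrist')[:,:,::-1])"
```

```text
t: 19.25
ee_pos: [0.4895, 0.0704, 0.1131]
ee_rot: [-180.0, 0.0, 87.1]
ft_force: [0.1, 0.1, 0.2]
grip_width: 0.0002
[0.1201 0.1163 0.2027]
```

View pics/s11.png

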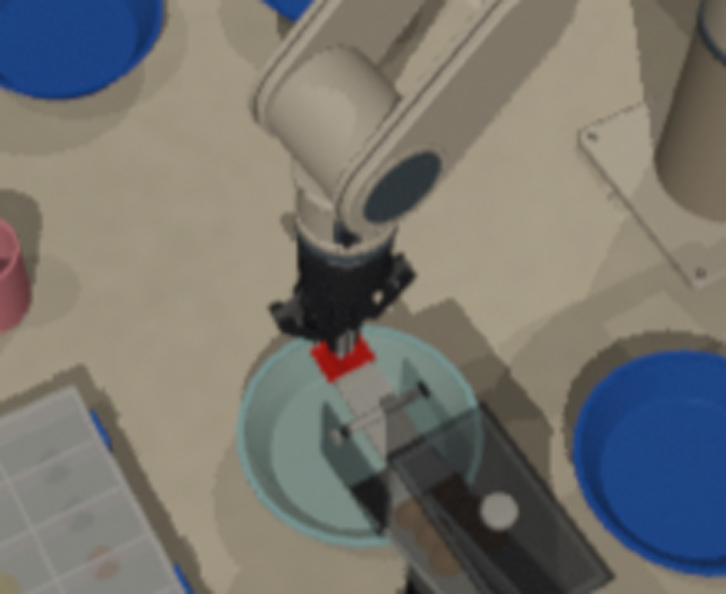

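View pics/w11.png

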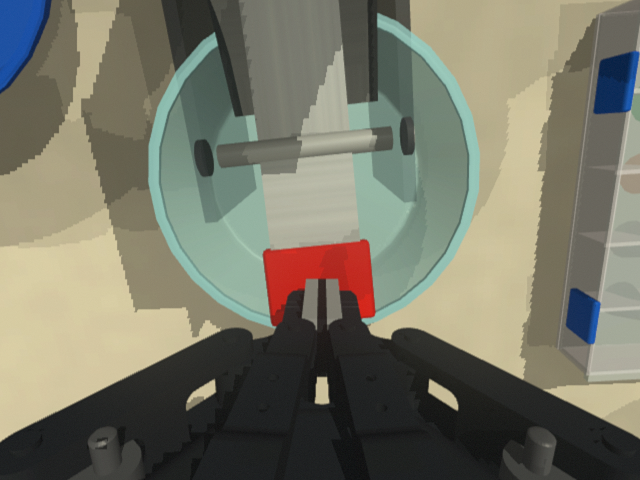

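The tips are over the paddle's middle, at about (322,282) in the wrist view. Pressing.

```bash

python3 -m inch '[[[0,0,6],[0,0,0]],[[0,0,6],[0,0,0]],[[0,0,6],[0,0,0]]]'
python3 -m inch '[[[0,0,6],[0,0,0]],[[0,0,6],[0,0,0]],[[0,0,6],[0,0,0]],[[0,0,6],[0,0,0]]]'
python3 -m inch '[[[0,0,4],[0,0,0]],[[0,0,3],[0,0,0]],[[0,0,2],[0,0,0]],[[0,0,0],[0,0,0]]]'
python3 -c "
from h import *
print(env.get_obs()['ft_force'])
im=env.capture('scene')[:,:,::-1];cv2.imwrite('pics/s12.png',cv2.resize(im[150:330,230:450],None,fx=3.3,fy=3.3,interpolation=2));cv2.imwrite('pics/w12.png',env.capture('wrist')[:,:,::-1])"
```

```text
t: 19.73
ee_pos: [0.4901, 0.0705, 0.0952]
ee_rot: [179.9, 0.0, 87.1]
ft_force: [1.3, -2.3, 2.9]
grip_width: 0.0
t: 20.23
ee_pos: [0.4894, 0.0708, 0.0709]
ee_rot: [-180.0, -0.0, 87.1]
ft_force: [0.6, 0.4, 5.2]
grip_width: -0.0
t: 20.72
ee_pos: [0.4895, 0.0708, 0.0636]
ee_rot: [-180.0, -0.0, 87.1]
ft_force: [-5.7, 0.6, 23.3]
grip_width: -0.0003
[-5.7368  0.6422 23.2665]
```

View pics/s12.png

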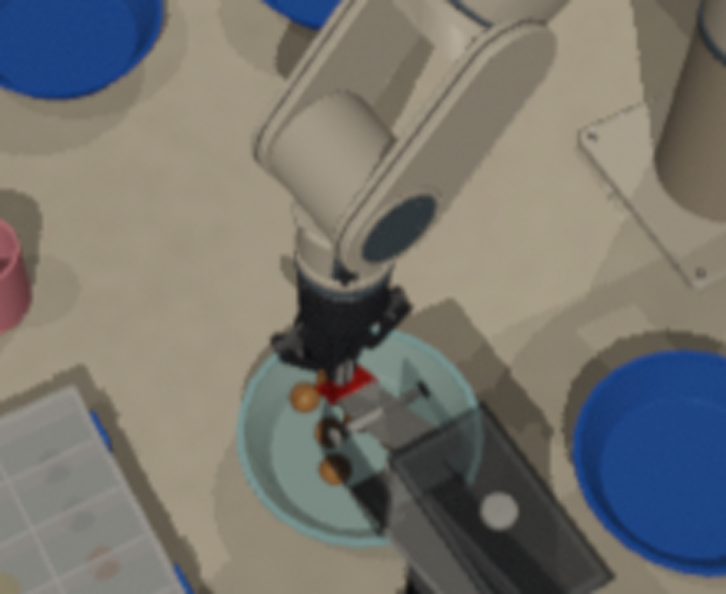

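View pics/w12.png

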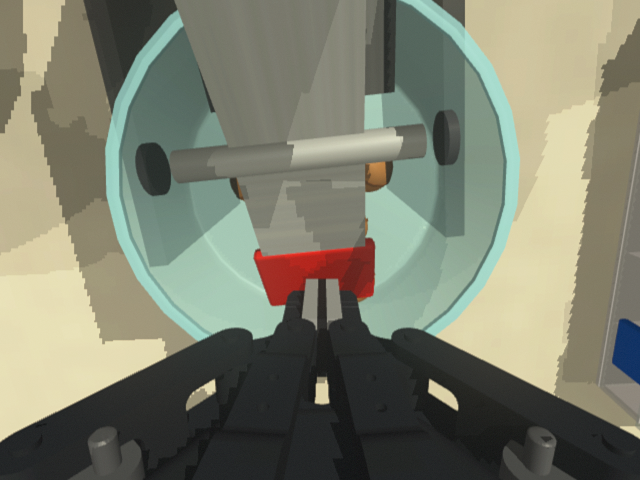

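The paddle is on its stop at 23 N and the walnuts are dropping into the dish, with several visible at (300-340, 390-470). Holding.

```bash

python3 -m inch '[[[0,0,0],[0,0,0]],[[0,0,0],[0,0,0]],[[0,0,0],[0,0,0]],[[0,0,0],[0,0,0]],[[0,0,0],[0,0,0]],[[0,0,0],[0,0,0]],[[0,0,0],[0,0,0]],[[0,0,0],[0,0,0]]]'
python3 -m inch '[[[0,0,0],[0,0,0]],[[0,0,0],[0,0,0]],[[0,0,0],[0,0,0]],[[0,0,0],[0,0,0]],[[0,0,0],[0,0,0]],[[0,0,0],[0,0,0]],[[0,0,0],[0,0,0]],[[0,0,0],[0,0,0]]]'
python3 -c "
from h import *
for n,s in (('scene',(150,330,230,450)),('top',(180,330,140,360))):
  im=env.capture(n)[:,:,::-1];cv2.imwrite('pics/%s13.png'%n,cv2.resize(im[s[0]:s[1],s[2]:s[3]],None,fx=3.3,fy=3.3,interpolation=2))
cv2.imwrite('pics/w13.png',env.capture('wrist')[:,:,::-1])"
```

```text
t: 21.82
ee_pos: [0.4895, 0.0707, 0.0636]
ee_rot: [180.0, -0.0, 87.1]
ft_force: [-5.5, 0.7, 22.3]
grip_width: -0.0003
t: 22.82
ee_pos: [0.4896, 0.0707, 0.0636]
ee_rot: [180.0, -0.0, 87.1]
ft_force: [-4.7, 0.2, 21.7]
grip_width: 0.0002
```

View pics/scene13.png

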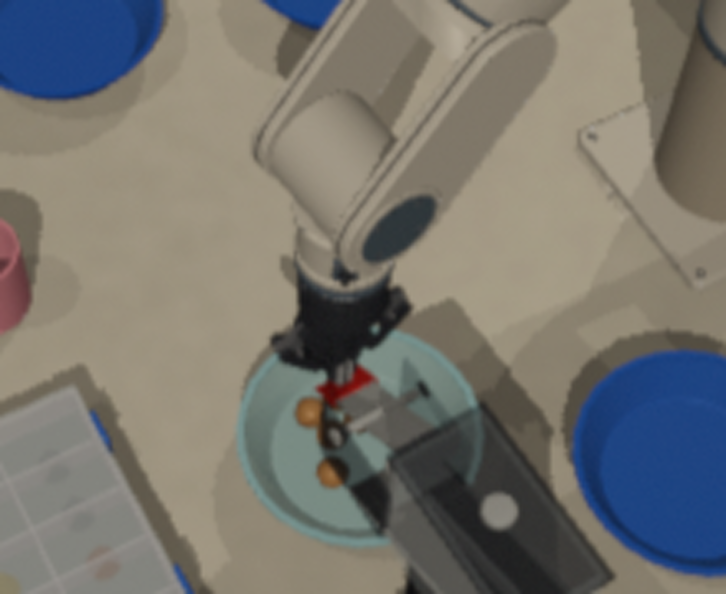

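View pics/top13.png

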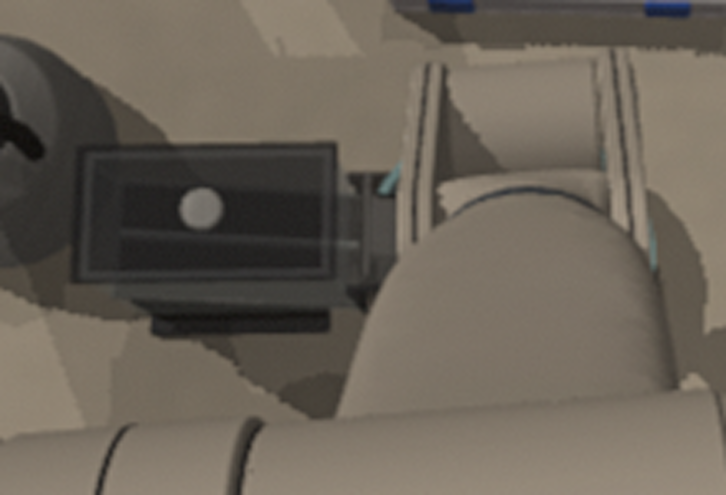

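View pics/w13.png

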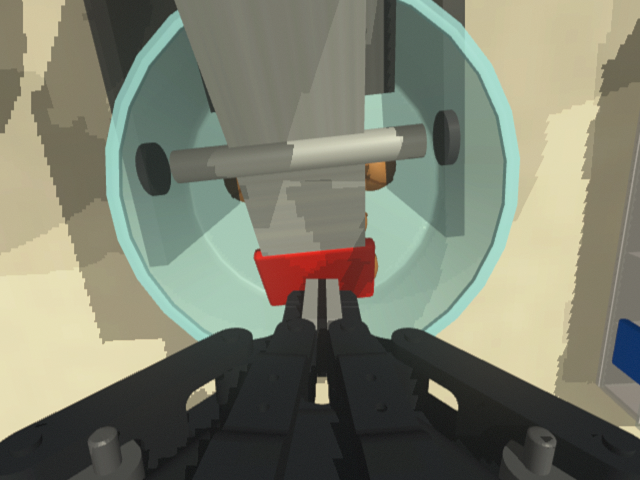

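The hopper looks empty. I'll hold a little longer, then let the paddle rise gently and move clear.

```bash

python3 -m inch '[[[0,0,0],[0,0,0]],[[0,0,0],[0,0,0]],[[0,0,0],[0,0,0]],[[0,0,0],[0,0,0]],[[0,0,0],[0,0,0]],[[0,0,0],[0,0,0]],[[0,0,0],[0,0,0]],[[0,0,0],[0,0,0]]]'
python3 -m inch '[[[0,0,-8],[0,0,0]],[[0,0,-8],[0,0,0]],[[0,0,-8],[0,0,0]],[[0,0,-8],[0,0,0]],[[0,0,-8],[0,0,0]],[[0,0,-8],[0,0,0]],[[0,0,-12],[0,0,0]],[[0,0,-20],[0,0,0]]]'
python3 -m inch '[[[0,0,-30],[0,0,0]],[[0,0,-40],[0,0,0]],[[-40,0,0],[0,0,0]],[[-40,0,0],[0,0,0]],[[-40,0,0],[0,0,0]],[[-40,0,0],[0,0,0]],[[-30,0,0],[0,0,0]],[[0,0,0],[0,0,0]]]'
python3 -c "
from h import *
for n,s in (('scene',(210,350,260,440)),('top',(180,330,180,360))):
  im=dish(n);cv2.imwrite('pics/%s14.png'%n,cv2.resize(im[s[0]:s[1],s[2]:s[3]],None,fx=4,fy=4,interpolation=2))
cv2.imwrite('pics/w14.png',env.capture('wrist')[:,:,::-1])"
```

```text
t: 23.98
ee_pos: [0.4896, 0.0707, 0.0636]
ee_rot: [180.0, -0.0, 87.1]
ft_force: [-5.3, 0.3, 22.1]
grip_width: 0.0002
t: 24.98
ee_pos: [0.4889, 0.0706, 0.1426]
ee_rot: [-179.9, 0.0, 87.1]
ft_force: [-0.1, -0.0, 0.5]
grip_width: -0.0002
t: 25.98
ee_pos: [0.4799, -0.1205, 0.2127]
ee_rot: [180.0, 0.0, 87.0]
ft_force: [0.4, 0.4, 0.1]
grip_width: 0.0002
scene dish [0.4869 0.1043] rms 0.0245532670380642 [341 249  36  47 796]
scene dish [0.4863 0.1039] rms 0.017580083055731405 [ 302  251   44   65 1444]
top dish [0.4856 0.1033] rms 0.0006132444398142318 [ 252  215   87   88 3529]
```

View pics/scene14.png

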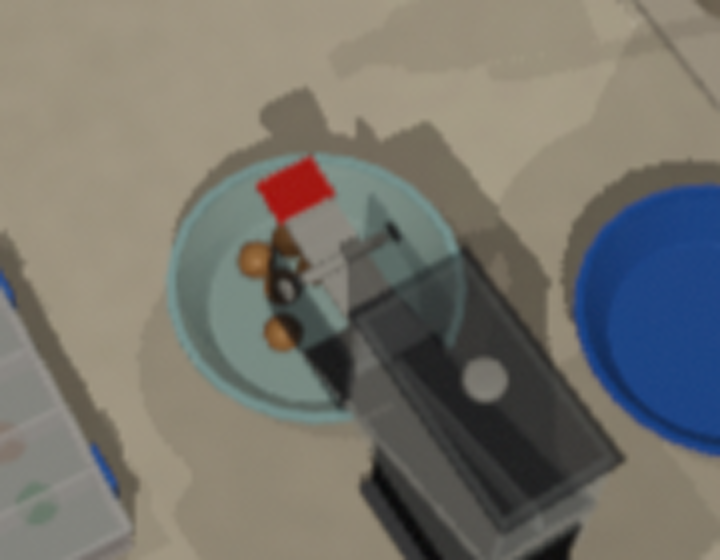

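View pics/top14.png

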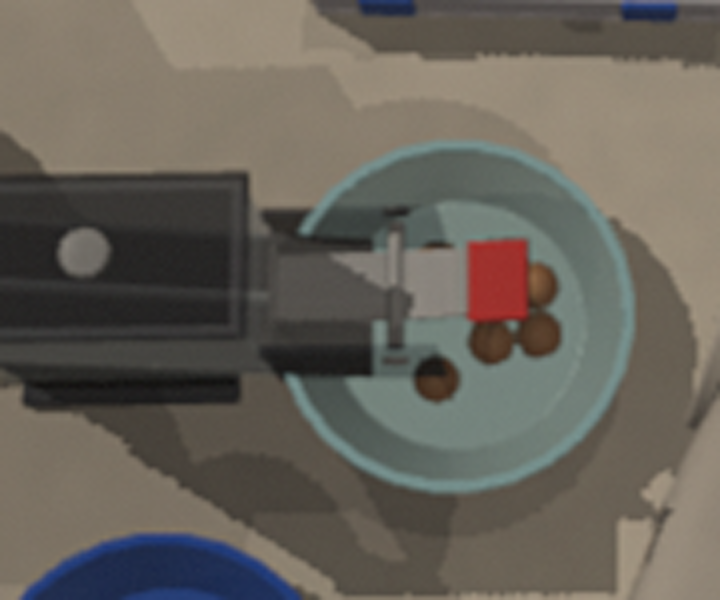

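View pics/w14.png

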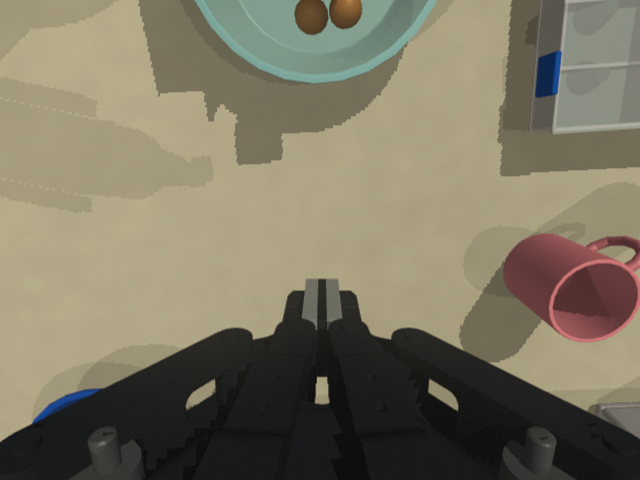

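The top view shows the paddle back up, four walnuts clearly visible and a fifth peeking out at (437,245). I'll map them between the two views to account for the sixth.

```bash

python3 -c "
from h import *
for nm,u,v in [('A',437,378),('B',491,341),('C',539,334),('D',541,285),('E',437,252)]:
    w=ray('top',u/4+180,v/4+180,.021);q=proj('scene',w);print(nm,w,'scene zoom',(q-[260,210])*4)
for nm,u,v in [('a',257,258),('b',283,333),('c',285,238),('d',303,262),('e',275,285)]:
    w=ray('scene',u/4+260,v/4+210,.021);q=proj('top',w);print(nm,w,'top zoom',(q-180)*4)
im=cv2.imread('pics/scene14.png');cv2.imwrite('pics/scene14z.png',cv2.resize(im[130:380,200:460],None,fx=3,fy=3,interpolation=2))
"
```

```text
A [0.4472 0.1127 0.021 ] scene zoom [363.5597 283.0633]
B [0.4721 0.0799 0.021 ] scene zoom [313.8972 262.8705]
C [0.4778 0.0499 0.021 ] scene zoom [288.4785 235.3243]
D [0.5094 0.05   0.021 ] scene zoom [252.4011 252.4684]
E [0.5282 0.1171 0.021 ] scene zoom [272.5499 333.0746]
a [0.5085 0.0559 0.021 ] top zoom [531.7066 285.9595]
b [0.5213 0.1207 0.021 ] top zoom [430.74   262.4196]
c [0.4813 0.0507 0.021 ] top zoom [537.9845 328.5163]
d [0.4791 0.0754 0.021 ] top zoom [498.7499 330.3801]
e [0.5074 0.0826 0.021 ] top zoom [489.4902 286.0921]
```

View pics/scene14z.png

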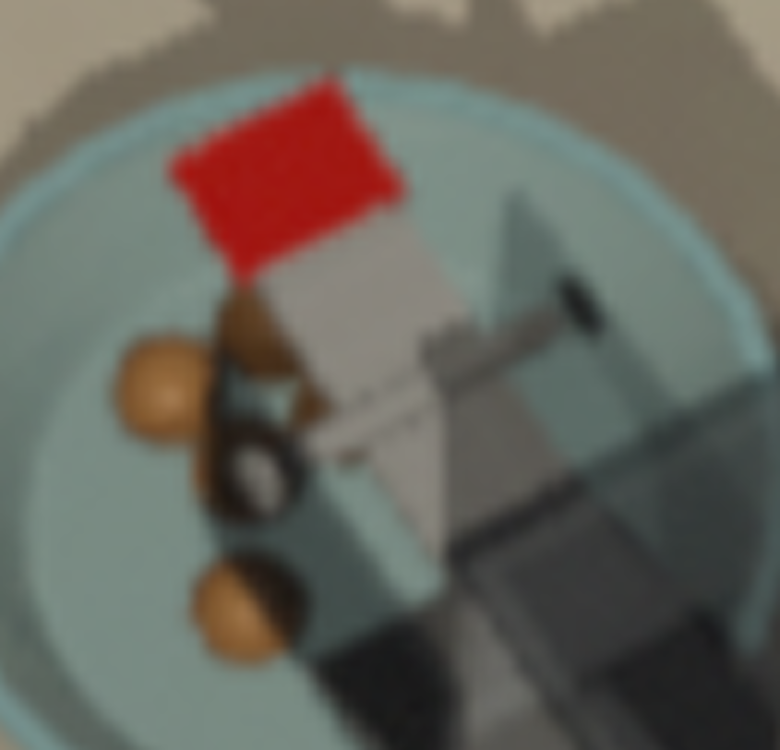

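A to E in the top view are five walnuts. The scene view's "e" lies under the paddle in the top view, so it is the sixth. Last I'll check the paddle's return, the bystanders and that everything is still, then hand in.

```bash
python3 - <<'E'
from h import *
for n,b in (("top",(304.02,249.996)),("scene",(333.35,256.85))):
    im=np.ascontiguousarray(env.capture(n)[:,:,::-1]);h=cv2.cvtColor(im,cv2.COLOR_BGR2HSV)
    red=(((h[...,0]<6)|(h[...,0]>174))&(h[...,1]>180)&(h[...,2]>100)).astype(np.uint8)
    nn,l,s,c=cv2.connectedComponentsWithStats(red)
    for i in range(1,nn):
        if s[i,4]>60: print(n,"paddle",c[i],"at start",b,s[i,4])
    im0=cv2.imread(f"pics/{n}0.png")
    for nm,(x0,x1,y0,y1) in ({"cup":(400,442,145,192),"org":(255,368,108,190),"kettle":(70,160,185,262)} if n=="top" else {"cup":(205,242,212,256),"org":(195,295,265,376),"kettle":(352,428,370,466)}).items():
        sh=cv2.phaseCorrelate(cv2.cvtColor(im0[y0:y1,x0:x1],6).astype(np.float32),cv2.cvtColor(im[y0:y1,x0:x1],6).astype(np.float32));print(n,nm,"shift px",sh)
d=dish("top");o=env.get_obs();print(o["t"],o["ft_force"])
env.hand_in()
E
```

```text
top paddle [304.1281 250.0289] at start (304.02, 249.996) 242
top cup shift px ((0.5517040430261062, 0.03467695877152366), 0.7618841559798629)
top org shift px ((-0.034809159066895745, -0.022093531200880534), 0.9838977414590341)
top kettle shift px ((-0.015570772405752109, 0.04439644376719798), 0.9264891301261055)
scene paddle [333.2792 257.    ] at start (333.35, 256.85) 154
scene cup shift px ((0.04319964532451337, 0.5108011303648041), 1.0022930581702127)
scene org shift px ((-0.009577305055401553, -0.032884885448879686), 0.9732074155807495)
scene kettle shift px ((-0.06630747547602311, -0.04912465519958431), 0.9454309262335301)
top dish [0.4856 0.1033] rms 0.0006423631510688279 [ 252  215   86   88 3571]
26.275 [-0.5954 -0.0463 -0.6684]
the job is handed in; nothing more can be done
```

I slid the dish under the chute with the open fingers and pressed the paddle onto its stop (about 22 N) for just over 3 s. I then let the paddle back up, moved clear and handed in at about 26 s; the hand-in gave no verdict.

**Last checks:**
- **Dish:** its middle measures (0.486, 0.103), about 15 mm from the point under the chute, and it did not shift between the last pictures.
- **Paddle:** it is back within 0.2 px of its starting position in both views, so the gate should be shut.
- **Walnuts:** all six are in the dish. The count combines two views: five show from above, and the sixth, hidden under the paddle there, shows in the scene view.
- **Cup, kettle and organiser:** they show shifts of at most about 0.5 px, so they did not move measurably.
- **Robot:** it touched nothing at the end.

**What disagreed:** the first push passed clear over the rim without touching the dish. The real fingertips sit about 38 mm behind the reported TCP when shut, by camera measurement, so I allowed for that offset in every later move. The scene camera's later dish fits were poor because the dispenser blocked the view; I relied on the top view instead, where the dish outline fitted to within 1 mm.

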